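Trip the hidden catch of a bench fume extractor and open its filter drawer

ROBOT

A 6-joint arm with a two-finger parallel gripper is mounted at the origin on the work surface. World frame = base frame: x ahead of the robot, y to its left, z up, the work surface at z = 0. Lengths are in mm, angles in rad, forces in N, time in s.
With the tool pointing down it reaches from about 275 to 750 mm from the base axis. Payload 10.2 kg.
Tool frame: the origin (TCP) lies on the front face of the gripper's body, between the roots of the fingers; the fingertips stand 73 mm ahead of it and the grasp point (between the pads) lies 54 mm ahead of it; z points along the fingers, y is the line along which they close (so a half turn about z gives the same grasp; the last joint's range is limited). The gripper opens to 85 mm and grips with 20 to 120 N. Pads are 22 mm wide; open, the fingers measure 114 mm over their backs; the gripper's body (76 mm by 85 mm) begins 54 mm behind the grasp point. The pads swing forward as they close: fully open they stand 13 mm farther back than shut.
Start: joints at [0.903, 0.313, 1.498, -0, 1.331, -0.223], TCP at [225.909, 473.917, 303.894] pointing down, gripper open.
Joint ranges: [-2.94, 2.94], [-0.97, 2.17], [0.19, 2.56], [-1.23, 4.37], [0.02, 3.11], [-2.88, 2.88]. Speed limits (rad/s): [2.39, 2.39, 3.01, 3.14, 3.14, 3.14].

INTERFACE

Orientations are given as a unit quaternion [w, x, y, z].
In Python, from rig import * gives the robot as it stands.
- The arm moves only by the tool step_arm, never from a script. Its argument "plan" is a list of rows, each an object with "offset": the shift along the tool's x, y, z in cm, a list of three; "rot": the turn, a rotation vector about the tool's x, y, z in degrees, a list of three; "gripper": the finger opening in cm, from 0 to 8.54. In form: [{"offset": [x, y, z], "rot": [wx, wy, wz], "gripper": gripper}, ...]. A call has 1 to 12 rows; each row is the pose to reach, as a shift and turn from the pose commanded when the call began, along the tool's axes at that moment; what a row does not reach only later rows make up. A row lasts 1/10 s, in which the tool goes at most 50 mm and 8.59 degrees, less where a joint would pass 70% of its speed; a pose out of reach is approached as far as the arm can. A call with a gripper value outside its range is refused whole. The fingers move at their own pace and stop on an object; "squeeze" is the grip in N (left out, the last holds). Time passes only in rows, so rows that repeat a pose let the fingers close. It gives the time, the measured TCP pose, the force, the opening and the grip force at its end, in the units of the state.
- sense(): the state, without advancing time (a new reading comes with each control period).
- capture(name): name is "scene" or "top"; returns a dict with "color" (480x640x3 uint8, red, green, blue), "depth" (480x640 float32, mm along the optical axis (not along the pixel's ray), 0 where there is no reading), "vertical_fov" (degrees; the focal length in pixels is half the picture's height over the tangent of half this angle, whatever the lens; pixels are square), "cx", "cy" (the principal point, pixels), "rvec" (rotation vector, rad) and "tvec" (3), from world to camera coordinates, as OpenCV has them. Camera axes: x right, y down, z forward; pixel columns grow to the right and rows downward; lengths in mm; the calibration is good to about 2 mm. A picture is of the moment at which its call begins.
- finish_job(): hands the job in; it is judged then, once.
The state is a dict: "time_s": time; "joints": joint angles; "dq": joint speeds; "tau": joint torques, N m; "eef_pos": TCP position; "ee_rot": TCP orientation; "force": force on the tool from outside, world axes, zero at the start; "wrist_torque": the same for the moment, N m; "grip_width": opening from 0.0 (shut) to 1.0 (fully open); "grip_force": force on a finger pad.
Only numpy, scipy, OpenCV 4.12 (cv2) and the standard library are available. Lean on these libraries where they do the work, as an engineer would, in place of code of your own. Each camera call takes 0.05 s, during which the arm holds its last target. There are 200 camera calls.

TASK

The filter of the bench fume extractor is due for a change. Take the red-handled release rod from the wooden tool block, push its steel end down through the small hole in the yellow plate on the extractor's lid, feel for the hidden spring catch and press it gently, just until it gives way with a click, without forcing it. Then put the rod back into its hole in the block, pushed fully down, and pull the filter drawer all the way out to its stop, leaving the other things on the bench as they are.

Things in the scene. Friction and masses are not known exactly. Their poses are not given: they have to be found in the camera images.
- extractor: Bench fume extractor: grey steel box with blue front panels, 260 (x) x 300 (y) x 155 mm high, fixed. Origin: centre of its underside, on the bench; x points to its rear, z up; its front with the filter drawer faces its own -x. A black round intake spigot (96 mm wide, 34 high) stands on the rear half of the lid. Rod pressed on the extractor or its catch with over 15 N bends the catch
- release_hole (a point): Centre of the mouth of a vertical round hole, 9 mm wide, in a yellow 44 x 44 mm plate on the lid's front right corner, 2 mm proud, 157 mm above the bench; axes as the extractor's. Straight walls for 14 mm, then a cavity, in it, unseen, the catch's push pad (22 mm disc). At rest the pad lies 20 to 68 mm below the mouth, set differently on every unit; its rigid stop is 10 mm lower
- drawer (a joint): How far the filter drawer is out, in m: 0 shut, 0.12 at its stop; it slides level along the extractor's -x with about 2 N friction and stays where left. Locked (1 to 2 mm play) until the catch snaps, then free for good. Pressing the pad: spring force rises to 6 to 8 N in 2 to 3 mm, eases off, and at about 6 mm the pad snaps down to its stop and stays; pressed less, it springs back
- drawer_handle (a point): Middle of the handle's black bar: 10 mm thick, 110 mm long along the extractor's y, 42 mm in front of the blue drawer front (35 mm gap behind the bar), 126 mm above the bench, 29 mm below the lid; axes as the extractor's. It moves with the drawer
- rod: Release rod with a red handle: steel shaft 5 mm thick with a ball end, 85 mm long, then a cylindrical handle 22 mm thick, 65 mm long; 150 mm in all, about 60 g. Origin: tip of the shaft; z runs along the rod to the handle's end. It starts upright in a hole of the tool block, the handle's lower end resting on the block (tip 7 mm above the bench, handle 92 to 157 mm)
- rod_tip (a point): Tip of the rod's steel shaft (the rod's origin). When the catch snaps, nothing moves outside: only the force on the rod falls from some 7 N to about nothing, with 4 mm left before the pad's rigid stop
- stand: Wooden tool block, 130 (x) x 50 (y) x 92 mm high, fixed. Origin: centre of its underside; z up. Two vertical through holes of 9 mm on its long centre line, at x = -35 and +35 mm: one for the rod, the other for the blue nut driver, either way round
- driver: Blue-handled nut driver of the same shape and size as the rod, upright in the other hole of the block; to be left there. Origin: tip of its shaft
- bin: Open blue parts bin with screws, 130 x 90 x 45 high, loose; to be left alone. Origin: centre of its underside
- spray: Spray can with yellow label, 60 mm diameter, 150 mm high, loose; to be left alone. Origin: centre of its underside
- tape: Roll of black tape lying flat, 96 mm outside, 24 mm high, loose; to be left alone. Origin: centre of its underside

How it is judged:
By the outcome, as a careful person would: the job done as asked, in the order asked, and still so for the second after the job is handed in, with the robot touching nothing.
It also fails if it takes over 72 s, if anything falls off the work surface, if the arm or the gripper's body presses on something with over 40 N, if the wrist force passes 120 N, or if a joint passes its speed limit or range.

## Working session

There is one attempt and no reset: what is moved stays moved. The work goes in short steps, Python scripts to look and compute and a tool call to move; the robot and the scene stay as the last step left them, time stands still between calls to the robot, and variables do not carry over. Pictures are saved under pics/ and viewed, at most 13 in all, crops included, and the job is handed in when it is done.

Besides the shell and the picture viewer there is one more tool, called after "Emit:" as name(argument=value, ...) on one line, values as JSON. step_arm: Moves the arm, as the interface text tells. Its arguments: {"type":"object","properties":{"plan":{"type":"array"},"squeeze":{"type":"number"}},"required":["plan"]}

```bash
mkdir -p pics; ls
cat > h.py <<'E'
from rig import *
import numpy as np, cv2
from scipy.spatial.transform import Rotation as R
def cam(n):
    c=capture(n); c['R']=cv2.Rodrigues(np.array(c['rvec'],float))[0]; c['t']=np.array(c['tvec'],float).ravel()
    c['f']=240/np.tan(np.radians(c['vertical_fov'])/2); c['o']=-c['R'].T@c['t']; return c
def ray(c,u,v,z):
    d=c['R'].T@np.array([(u-c['cx'])/c['f'],(v-c['cy'])/c['f'],1]); return c['o']+d*(z-c['o'][2])/d[2]
def cloud(c):
    v,u=np.mgrid[0:480,0:640]; D=c['depth']
    P=np.stack([(u-c['cx'])/c['f']*D,(v-c['cy'])/c['f']*D,D],-1)
    return (P-c['t'])@c['R']
def proj(c,p):
    q=c['R']@np.array(p,float)+c['t']; return q[:2]/q[2]*c['f']+[c['cx'],c['cy']]
def save(c,name): cv2.imwrite('pics/'+name,cv2.cvtColor(c['color'],cv2.COLOR_RGB2BGR))
def T():
    s=sense(); q=s['ee_rot']; return np.array(s['eef_pos']),R.from_quat([q[1],q[2],q[3],q[0]]).as_matrix()
E
python3 - <<'E'
from h import *
s=sense(); print(s); p,M=T(); print(M.round(3))
for n in('scene','top'):
    c=cam(n); save(c,n+'0.png'); print(n,c['f'],c['cx'],c['cy'],c['o'],(c['depth']>0).mean()); print(c['R'].round(3))
E
```

```text
pics
{'time_s': 0.0, 'joints': array([ 9.02601172e-01,  3.13493369e-01,  1.49844177e+00,  1.05192900e-05,
        1.33100457e+00, -2.23405269e-01]), 'dq': array([ 0.00086365,  0.00022402, -0.00211984,  0.0014792 , -0.00160984,
       -0.00065955]), 'tau': array([-7.43694072e-04, -4.12254882e+01, -2.59750503e+01, -6.06209892e-05,
        4.05353247e-03,  1.27328258e-05]), 'eef_pos': array([225.79908975, 473.78137619, 303.31105687]), 'ee_rot': array([-2.95021030e-04,  2.20567385e-01,  9.75371506e-01, -6.05499088e-04]), 'force': array([-0.10471365, -0.1312348 , -0.18503671]), 'wrist_torque': array([0.02656962, 0.06457177, 0.00242956]), 'grip_force': 0.0, 'grip_width': 1.0004897179059327}
[[-0.903  0.43  -0.001]
 [ 0.43   0.903 -0.001]
 [ 0.    -0.001 -1.   ]]
scene 474.1254127475741 316.32104627448194 241.5893910670344 [1194.25995151 -362.30816518  785.31663268] 0.9956217447916667
[[ 0.503  0.864 -0.005]
 [ 0.587 -0.346 -0.732]
 [-0.634  0.365 -0.682]]
top 613.4052239878238 316.9359538496 239.46257541624308 [ 331.72021938  -12.14134847 1535.41729769] 0.9959309895833334
[[ 0.025 -1.    -0.004]
 [-0.986 -0.024 -0.167]
 [ 0.167  0.008 -0.986]]
```

View pics/scene0.png

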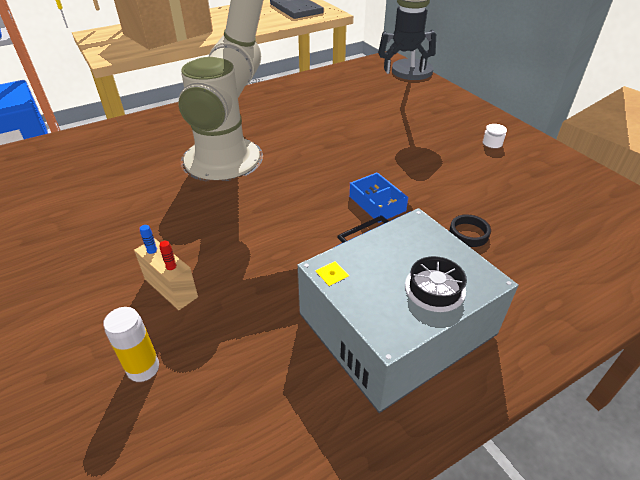

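View pics/top0.png

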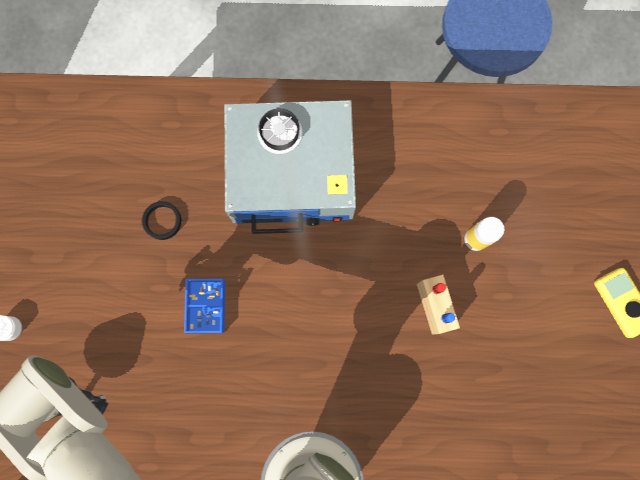

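The scene view shows the red handle at (168,255) and the plate at (332,273). In the top view the red handle is at (440,287), the blue driver at (449,318), the plate at (338,185) and the handle bar at about (278,230).

```bash
cat >> h.py <<'E'
def blob(m,c,win=None):
    m=m.astype(np.uint8)
    if win: w=np.zeros_like(m); a,b,e,f=win; w[b:f,a:e]=1; m=m*w
    n,l,s,ce=cv2.connectedComponentsWithStats(m); i=1+np.argmax(s[1:,4]); return l==i,ce[i],s[i]
def masks(c):
    h=cv2.cvtColor(c['color'],cv2.COLOR_RGB2HSV).astype(int); H,S,V=h[...,0],h[...,1],h[...,2]
    return dict(red=((H<6)|(H>174))&(S>170)&(V>90),blue=(H>105)&(H<125)&(S>150)&(V>90),yel=(H>22)&(H<35)&(S>180)&(V>120),dark=V<60)
def tri(ca,a,cb,b):
    A=[];y=[]
    for c,p in((ca,a),(cb,b)):
        for i in(0,1):
            k=(p[i]-(c['cx'],c['cy'])[i])/c['f']; A.append(c['R'][i]-k*c['R'][2]); y.append(k*c['t'][2]-c['t'][i])
    return np.linalg.lstsq(np.array(A),np.array(y),rcond=None)[0]
E
python3 - <<'E'
from h import *
cs={n:cam(n) for n in('scene','top')}; win={'top':dict(red=(420,270,460,300),blue=(430,300,470,330),yel=(320,170,355,200)),'scene':dict(red=(150,230,190,280),blue=(130,215,165,255),yel=(310,255,355,290))}
for n,c in cs.items():
    P=cloud(c); m=masks(c)
    for k in('red','blue','yel'):
        b,ce,s=blob(m[k],c,win[n][k]); Q=P[b]; zt=Q[:,2]
        print(n,k,ce.round(1),s,'ray157',ray(c,*ce,157).round(1),'cloud med',np.median(Q,0).round(1),'zmax',np.percentile(zt,95).round(1), 'topmean',Q[zt>150].mean(0).round(1))
        if k=='yel':
            H=cv2.fillConvexPoly(np.zeros(b.shape,np.uint8),cv2.convexHull(np.argwhere(b)[:,::-1].astype(np.int32)),1)
            hs=(H>0)&~b; e=np.argwhere(hs)[:,::-1]; g=c['color'].astype(int).sum(2)
            w=np.where((H>0),np.clip(300-g,0,None),0); yy,xx=np.nonzero(w); ww=w[yy,xx]
            hc=(np.average(xx,weights=ww),np.average(yy,weights=ww)); print(' hole',hc,len(e),ray(c,*hc,157).round(1)); c['hole']=hc
            r=cv2.minAreaRect(np.array([ray(c,*q[::-1],157)[:2] for q in np.argwhere(H>0)],np.float32)); print(' platerect',r)
    L=(abs(P[...,2]-155)<4)&(P[...,0]>500)&(abs(P[...,1])<400)
    b,ce,s=blob(L,c); print(n,'lid',cv2.minAreaRect(P[b][:,:2].astype(np.float32)))
    B=(abs(P[...,2]-92)<4)&(P[...,1]<-150)&(P[...,0]<600); b,ce,s=blob(B,c); print(n,'block',cv2.minAreaRect(P[b][:,:2].astype(np.float32)),b.sum())
print('tri',tri(cs['scene'],cs['scene']['hole'],cs['top'],cs['top']['hole']))
E
```

```text
scene red [167.2 254.4] [160 240  16  30 267] ray157 [ 497.2 -287.2  157. ] cloud med [ 472.  -284.3  135.9] zmax 158.4 topmean [ 467.9 -284.   155.9]
scene blue [147.7 238.5] [140 225  17  29 271] ray157 [ 434.1 -306.7  157. ] cloud med [ 405.4 -304.6  135. ] zmax 158.6 topmean [ 422.3 -305.5  172.8]
scene yel [331.7 273.2] [316 262  33  24 430] ray157 [696.6 -44.3 157. ] cloud med [697.  -44.5 157.5] zmax 159.1 topmean [699.  -45.9 160.3]Traceback (most recent call last):
  File "<stdin>", line 12, in <module>
    raise ZeroDivisionError(
        "Weights sum to zero, can't be normalized")
ZeroDivisionError: Weights sum to zero, can't be normalized
```

```bash
cat > m.py <<'E'
from h import *
cs={n:cam(n) for n in('scene','top')}; win={'top':dict(red=(420,270,460,300),blue=(430,300,470,330),yel=(320,170,355,200)),'scene':dict(red=(150,230,190,280),blue=(130,215,165,255),yel=(310,255,355,290))}
for n,c in cs.items():
    P=cloud(c); m=masks(c)
    for k in('red','blue','yel'):
        b,ce,s=blob(m[k],c,win[n][k]); Q=P[b]; zt=Q[:,2]
        t=(zt>150)&(zt<162); print(n,k,ce.round(1),s,'ray157',ray(c,*ce,157).round(1),'topmean',Q[t].mean(0).round(1))
        if k=='yel':
            H=cv2.fillConvexPoly(np.zeros(b.shape,np.uint8),cv2.convexHull(np.argwhere(b)[:,::-1].astype(np.int32)),1)
            He=cv2.erode(H,np.ones((5,5))); g=c['color'].astype(int).sum(2)
            w=np.where(He>0,np.clip(np.median(g[b])-25-g,0,None),0); yy,xx=np.nonzero(w); ww=w[yy,xx]
            hc=(np.average(xx,weights=ww),np.average(yy,weights=ww)); print(' hole',hc,len(ww),xx.min(),xx.max(),yy.min(),yy.max(),ray(c,*hc,157).round(1)); c['hole']=hc
            print(' platerect',cv2.minAreaRect(np.array([ray(c,*q[::-1],157)[:2] for q in np.argwhere(H>0)],np.float32)))
    L=(abs(P[...,2]-155)<4)&(P[...,0]>500)&(abs(P[...,1])<400)
    b,ce,s=blob(L,c); print(n,'lid',cv2.minAreaRect(P[b][:,:2].astype(np.float32)))
    B=(abs(P[...,2]-92)<4)&(P[...,1]<-150)&(P[...,0]<600); b,ce,s=blob(B,c); print(n,'block',cv2.minAreaRect(P[b][:,:2].astype(np.float32)),b.sum())
print('tri',tri(cs['scene'],cs['scene']['hole'],cs['top'],cs['top']['hole']))
E
python3 m.py
```

```text
scene red [167.2 254.4] [160 240  16  30 266] ray157 [ 497.2 -287.2  157. ] topmean [ 468.1 -283.9  155.8]
scene blue [147.7 238.4] [140 225  17  29 270] ray157 [ 434.  -306.6  157. ] topmean [ 400.7 -304.2  155.9]
scene yel [331.7 273.2] [316 262  33  24 430] ray157 [696.6 -44.3 157. ] topmean [696.8 -44.3 157.3]
 hole (np.float64(331.7831297533994), np.float64(272.6363217331182)) 23 329 334 270 274 [695.5 -43.4 157. ]
 platerect ((696.3803100585938, -44.73072052001953), (45.02703857421875, 44.25600051879883), 4.105072975158691)
scene lid ((762.8790283203125, 70.65202331542969), (265.5857849121094, 303.3674011230469), 3.1982054710388184)
scene block ((430.90936279296875, -293.5211181640625), (133.5476531982422, 51.748592376708984), 16.54248046875) 783
top red [439.1 287.7] [433 283  13  11  85] ray157 [ 461.6 -277.9  157. ] topmean [ 462.9 -281.6  155.8]
top blue [448.3 317.4] [442 313  13  10  89] ray157 [ 395.7 -297.8  157. ] topmean [ 397.  -301.   156.1]Traceback (most recent call last):
  File "m.py", line 6, in <module>
    b,ce,s=blob(m[k],c,win[n][k]); Q=P[b]; zt=Q[:,2]
           ~~~~^^^^^^^^^^^^^^^^^^
  File "h.py", line 21, in blob
    n,l,s,ce=cv2.connectedComponentsWithStats(m); i=1+np.argmax(s[1:,4]); return l==i,ce[i],s[i]
                                                      ~~~~~~~~~^^^^^^^^^
    return _wrapfunc(a, 'argmax', axis=axis, out=out, **kwds)
    return bound(*args, **kwds)
ValueError: attempt to get argmax of an empty sequence
```

```bash
python3 - <<'E'
from h import *
c=cam('top'); print(c['color'][180:192:3,328:350:3].tolist())
E
sed -i "s/yel=(H>22)&(H<35)&(S>180)/yel=(H>20)\&(H<40)\&(S>100)/" h.py; python3 m.py | tail -9
```

```text
[[[255, 253, 139], [255, 254, 136], [255, 254, 136], [255, 254, 136], [255, 254, 135], [255, 254, 136], [252, 247, 162], [190, 202, 203]], [[255, 253, 139], [255, 254, 136], [255, 253, 130], [249, 234, 103], [255, 254, 136], [255, 254, 136], [253, 247, 161], [191, 204, 203]], [[254, 252, 146], [255, 254, 136], [255, 254, 135], [143, 126, 60], [255, 254, 136], [255, 254, 136], [254, 250, 149], [192, 206, 205]], [[254, 252, 147], [255, 254, 136], [255, 254, 137], [255, 254, 136], [255, 254, 136], [255, 254, 136], [254, 250, 148], [192, 206, 204]]]
scene block ((431.1328430175781, -293.3009948730469), (134.94512939453125, 52.00177764892578), 16.428075790405273) 791
top red [439.1 287.7] [433 283  13  11  85] ray157 [ 461.6 -277.9  157. ] topmean [ 463.  -281.8  155.9]
top blue [448.4 317.4] [442 313  13  10  88] ray157 [ 395.7 -298.   157. ] topmean [ 396.8 -301.4  156.1]
top yel [336.9 184.1] [328 175  19  19 345] ray157 [695.8 -43.7 157. ] topmean [696.1 -43.4 156.4]
 hole (np.float64(336.5575933075933), np.float64(184.79826254826256)) 16 335 339 183 186 [694.1 -42.8 157. ]
 platerect ((696.1172485351562, -43.87608337402344), (42.98133850097656, 41.755950927734375), 1.260549783706665)
top lid ((762.0256958007812, 71.67780303955078), (266.37066650390625, 300.6497497558594), 3.185988187789917)
top block ((430.3451232910156, -292.3823547363281), (129.96469116210938, 51.72372055053711), 16.640085220336914) 763
tri [694.50525015 -42.79844873 155.73047723]
```

```bash
cat >> h.py <<'E'
def goal(p,yaw):  # tool-down, tool y at yaw (deg); prints offset cm, rot deg from measured pose
    p0,M=T(); y=np.array([np.cos(np.radians(yaw)),np.sin(np.radians(yaw)),0]); z=np.array([0,0,-1.]); G=np.c_[np.cross(y,z),y,z]
    print('offset',(M.T@(np.array(p)-p0)/10).round(2),'rot',np.degrees(R.from_matrix(M.T@G).as_rotvec()).round(1))
E
python3 - <<'E'
from h import *
c=cam('top'); P=cloud(c); d=(P[...,2]>116)&(P[...,2]<140)&(P[...,0]>520)&(P[...,0]<640)&(abs(P[...,1]-70)<160)&masks(c)['dark']
b,ce,s=blob(d,c); print(s,cv2.minAreaRect(P[b][:,:2].astype(np.float32)),P[b].mean(0),P[b].min(0),P[b].max(0))
goal([464.3,-283,262],-73.5)
E
```

```text
[251 215  39  19 196] ((590.2122192382812, 114.99078369140625), (92.73577117919922, 40.22718811035156), 69.89029693603516) [592.42305722 119.43886984 129.69889958] [581.15194678  65.58880054 120.59912524] [624.68235622 155.29277455 138.13760643]
offset [-54.09 -58.07   4.19] rot [ -0.   0. 138.]
```

Emit:
step_arm(plan=[{"offset": [-54.1,-58.1,0],"rot": [0,0,138],"gripper": 8.54},{"offset": [-54.1,-58.1,0],"rot": [0,0,138],"gripper": 8.54},{"offset": [-54.1,-58.1,0],"rot": [0,0,138],"gripper": 8.54},{"offset": [-54.1,-58.1,0],"rot": [0,0,138],"gripper": 8.54},{"offset": [-54.1,-58.1,0],"rot": [0,0,138],"gripper": 8.54},{"offset": [-54.1,-58.1,0],"rot": [0,0,138],"gripper": 8.54},{"offset": [-54.1,-58.1,0],"rot": [0,0,138],"gripper": 8.54},{"offset": [-54.1,-58.1,0],"rot": [0,0,138],"gripper": 8.54},{"offset": [-54.1,-58.1,0],"rot": [0,0,138],"gripper": 8.54},{"offset": [-54.1,-58.1,0],"rot": [0,0,138],"gripper": 8.54},{"offset": [-54.1,-58.1,0],"rot": [0,0,138],"gripper": 8.54},{"offset": [-54.1,-58.1,0],"rot": [0,0,138],"gripper": 8.54}])

```text
time_s: 1.7
eef_pos: [406.2, -100.7, 304.1]
ee_rot: [0.0, 0.903, 0.43, 0.0]
force: [0.0, 0.7, 0.1]
grip_width: 1.002
grip_force: 0.0
```

```bash
python3 -c "
from h import *
goal([464.3,-283,262],-73.5);print(T()[0],sense()['joints'])"
```

```text
offset [-10.51  15.99   4.22] rot [ 0.  -0.  34.5]
[ 406.16508483 -100.66850927  304.13129907] [-5.24659646e-01  7.41861358e-02  1.78965206e+00  1.57541702e-04
  1.27698128e+00  1.56176757e-01]
```

Emit:
step_arm(plan=[{"offset": [-10.5,16.0,4],"rot": [0,0,34.5],"gripper": 8.54},{"offset": [-10.5,16.0,4],"rot": [0,0,34.5],"gripper": 8.54},{"offset": [-10.5,16.0,4],"rot": [0,0,34.5],"gripper": 8.54},{"offset": [-10.5,16.0,4],"rot": [0,0,34.5],"gripper": 8.54},{"offset": [-10.5,16.0,4],"rot": [0,0,34.5],"gripper": 8.54},{"offset": [-10.5,16.0,4],"rot": [0,0,34.5],"gripper": 8.54},{"offset": [-10.5,16.0,4],"rot": [0,0,34.5],"gripper": 8.54}])

```text
time_s: 2.4
eef_pos: [465.5, -279.4, 264.3]
ee_rot: [0.0, 0.989, 0.148, 0.0]
force: [0.3, 0.7, -0.0]
grip_width: 0.999
grip_force: 0.0
```

```bash
python3 -c "
from h import *
goal([464.3,-283,176],-73.5);print(T()[0],sense()['dq'].round(3))
c=cam('scene');save(c,'s1.png');d=cam('top')
I=np.hstack([cv2.resize(x[a:a+150,b:b+200],(400,300)) for x,a,b in((c['color'],170,80),(d['color'],230,350))]);cv2.imwrite('pics/a1.png',I[...,::-1])"
```

```text
offset [-0.22  0.3   8.83] rot [ 0.  -0.   0.5]
[ 465.49279597 -279.44996899  264.31508372] [ 0.01  -0.013  0.005 -0.    -0.002  0.004]
```

View pics/a1.png

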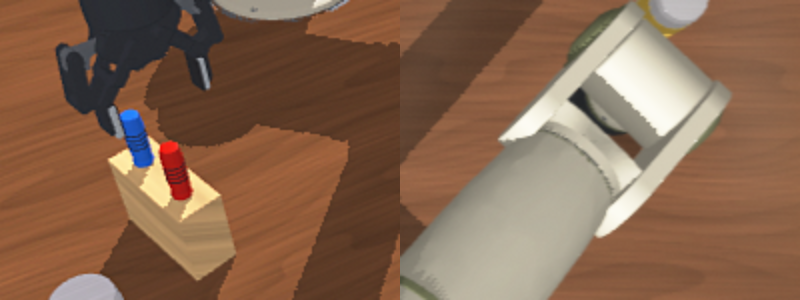

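```bash
python3 -c "
from h import *
c=cam('scene')
p,M=T()
for q in ([0,0,60],[0,42,60],[0,-42,60]): print(proj(c,p+M@np.array(q)))
print(proj(c,[464.3,-283,157]),proj(c,[464.3,-283,120]),proj(c,[397,-303,157]),proj(c,[397,-303,120]));m=masks(c)
b,ce,s=blob(m['red'],c,(150,230,190,280));v,u=np.nonzero(b)
for r in (242,255,266): print(r,u[v==r].mean())
print(sense()['dq'].round(3),sense()['eef_pos'])"
```

```text
[160.54855505 224.58604786]
[140.8670064  235.68600355]
[179.25926051 214.03362615]
[164.14786939 243.35764932] [168.30074519 256.88622965] [144.41369402 227.10833947] [148.92429847 240.56682197]
242 164.0
255 167.85714285714286
266 170.5
[-0.002  0.001 -0.004 -0.003  0.001  0.002] [ 465.58999637 -279.38002876  264.60720858]
```

Emit:
step_arm(plan=[{"offset": [-0.2,0.3,4.0],"rot": [0,0,0.5],"gripper": 8.54},{"offset": [-0.2,0.3,7.0],"rot": [0,0,0.5],"gripper": 8.54},{"offset": [-0.2,0.3,8.8],"rot": [0,0,0.5],"gripper": 8.54},{"offset": [-0.2,0.3,8.8],"rot": [0,0,0.5],"gripper": 8.54},{"offset": [-0.2,0.3,8.8],"rot": [0,0,0.5],"gripper": 8.54}])

```text
time_s: 3.05
eef_pos: [464.8, -283.6, 177.0]
ee_rot: [0.0, 0.99, 0.143, 0.0]
force: [0.4, 0.4, 1.3]
grip_width: 1.003
grip_force: 0.0
```

Emit:
step_arm(plan=[{"offset": [0,0,0],"rot": [0,0,0],"gripper": 1.5},{"offset": [0,0,0],"rot": [0,0,0],"gripper": 1.5},{"offset": [0,0,0],"rot": [0,0,0],"gripper": 1.5},{"offset": [0,0,0],"rot": [0,0,0],"gripper": 1.5},{"offset": [0,0,0],"rot": [0,0,0],"gripper": 1.5},{"offset": [0,0,0],"rot": [0,0,0],"gripper": 1.5},{"offset": [0,0,0],"rot": [0,0,0],"gripper": 1.5},{"offset": [0,0,0],"rot": [0,0,0],"gripper": 1.5}], squeeze=60)

```text
time_s: 3.85
eef_pos: [464.6, -283.8, 176.3]
ee_rot: [0.0, 0.99, 0.143, 0.0]
force: [-0.5, 1.7, 6.3]
grip_width: 0.241
grip_force: 58.5
```

```bash
python3 -c "
from h import *
s=sense();print(s['eef_pos'],s['force'],s['wrist_torque'],s['grip_width']*85.4)"
```

```text
[ 464.61288134 -283.80199578  176.30568145] [-0.46084038  1.74320997  6.32773107] [ 0.16557885  0.20994464 -0.05631872] 20.585960366541403
```

Emit:
step_arm(plan=[{"offset": [0,0,-2],"rot": [0,0,0],"gripper": 1.5},{"offset": [0,0,-5],"rot": [0,0,0],"gripper": 1.5},{"offset": [0,0,-9],"rot": [0,0,0],"gripper": 1.5},{"offset": [0,0,-13],"rot": [0,0,0],"gripper": 1.5},{"offset": [0,0,-17],"rot": [0,0,0],"gripper": 1.5},{"offset": [0,0,-17],"rot": [0,0,0],"gripper": 1.5},{"offset": [0,0,-17],"rot": [0,0,0],"gripper": 1.5}])

```text
time_s: 4.55
eef_pos: [464.5, -283.7, 345.6]
ee_rot: [0.0, 0.99, 0.142, 0.0]
force: [0.4, -1.0, -1.3]
grip_width: 0.241
grip_force: 58.7
```

```bash
python3 -c "
from h import *
s=sense();print(s['eef_pos'],s['force'],s['wrist_torque'],s['grip_width']*85.4)
goal([696,-43.7,344],-73.5)
c=cam('scene');save(c,'s2.png');b,ce,st=blob(masks(c)['red'],c,(100,100,250,280));print(st)
p=T()[0]
print(proj(c,p-[0,0,169.3]),proj(c,p-[0,0,84]))
I=c['color'][120:270,80:280];cv2.imwrite('pics/a2.png',cv2.resize(I,(800,600))[...,::-1])"
```

```text
[ 464.45155412 -283.72604796  345.63660055] [ 0.37161476 -0.95648701 -1.26568771] [-0.00716409  0.03335173  0.02695582] 20.577831994146507
offset [ 28.98 -16.5    0.16] rot [ 0.  -0.  -0.1]
[138 168  19  37 321]
[161.70884288 236.51066004] [150.88499782 201.32566336]
```

View pics/a2.png

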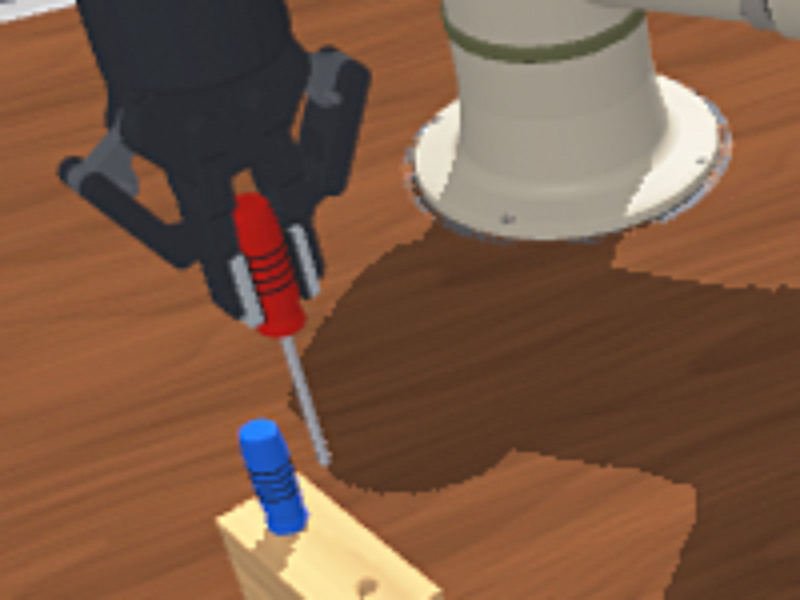

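The rod hangs upright from the gripper with its tip at scene pixel (161,236), as predicted. The empty block hole is at about (172,267). Next I move it over the plate.

Emit:
step_arm(plan=[{"offset": [4.3,-2.5,0],"rot": [0,0,0],"gripper": 1.5},{"offset": [8.6,-4.9,0],"rot": [0,0,0],"gripper": 1.5},{"offset": [13,-7.4,0],"rot": [0,0,0],"gripper": 1.5},{"offset": [17.3,-9.9,0],"rot": [0,0,0],"gripper": 1.5},{"offset": [21.5,-12.3,0],"rot": [0,0,0],"gripper": 1.5},{"offset": [25.5,-14.5,0],"rot": [0,0,0],"gripper": 1.5},{"offset": [28,-16,0],"rot": [0,0,0],"gripper": 1.5},{"offset": [29,-16.5,0],"rot": [0,0,0],"gripper": 1.5},{"offset": [29,-16.5,0],"rot": [0,0,0],"gripper": 1.5},{"offset": [29,-16.5,0],"rot": [0,0,0],"gripper": 1.5}])

```text
time_s: 5.6
eef_pos: [695.9, -44.1, 344.3]
ee_rot: [-0.0, 0.99, 0.142, -0.001]
force: [0.1, -0.2, 0.1]
grip_width: 0.242
grip_force: 58.8
```

```bash
python3 -c "
from h import *
s=sense();print(s['eef_pos'],s['force'],s['joints'],s['dq'].round(3))
c=cam('scene');save(c,'s3.png')
p=T()[0]
print('tip pred',proj(c,p-[0,0,169.3]),'hole',proj(c,[695.8,-43.6,157]))
I=c['color'][220:300,280:387];cv2.imwrite('pics/a3.png',cv2.resize(I,(800,600),interpolation=cv2.INTER_CUBIC)[...,::-1])"
```

```text
[695.94900197 -44.07120456 344.30563738] [ 0.10291421 -0.15826053  0.10966952] [-2.30732062e-01  7.17810780e-01  7.67442025e-01 -2.55703068e-04
  1.65893981e+00  1.05430835e+00] [-0.016 -0.022  0.003 -0.001  0.003 -0.   ]
tip pred [331.52270585 265.77336918] hole [331.74719985 272.77186211]
```

View pics/a3.png

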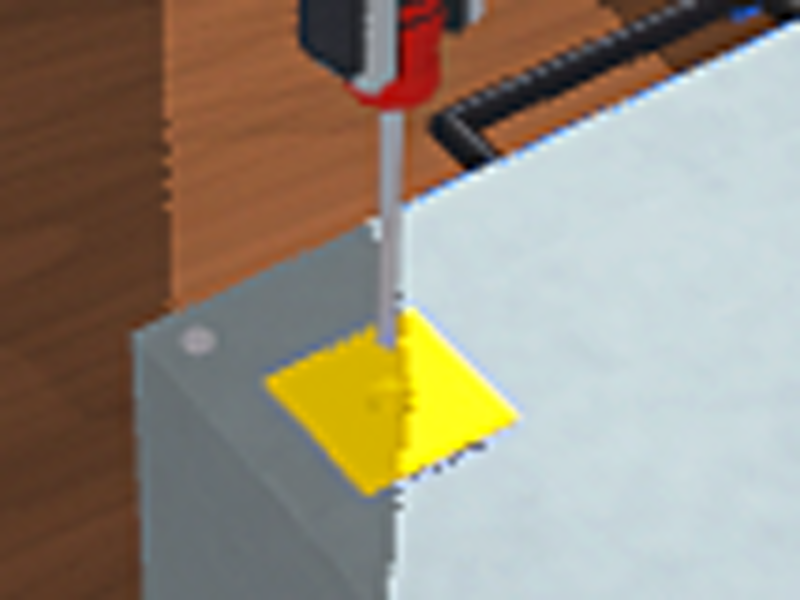

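Emit:
step_arm(plan=[{"offset": [0,0,0.7],"rot": [0,0,0],"gripper": 1.5},{"offset": [0,0,1.4],"rot": [0,0,0],"gripper": 1.5},{"offset": [0,0,1.4],"rot": [0,0,0],"gripper": 1.5},{"offset": [0,0,1.4],"rot": [0,0,0],"gripper": 1.5}])

```text
time_s: 6.05
eef_pos: [696.0, -43.9, 331.7]
ee_rot: [-0.0, 0.99, 0.142, -0.0]
force: [-0.0, 0.1, -0.0]
grip_width: 0.243
grip_force: 58.8
```

```bash
python3 -c "
from h import *
s=sense();print(s['eef_pos'],s['force'],s['dq'].round(3))
c=cam('scene');d=cam('top')
p=T()[0]
for x in(c,d): print('tip pred',proj(x,p-[0,0,169.3]),'hole',proj(x,[695.8,-43.6,157]))
I=np.hstack([cv2.resize(x[a:a+40,b:b+40],(400,400),interpolation=cv2.INTER_CUBIC) for x,a,b in((c['color'],250,312),(d['color'],165,317))]);cv2.imwrite('pics/a4.png',I[...,::-1])"
```

```text
[696.03949161 -43.89271174 331.73409259] [-0.03435958  0.108618   -0.04460155] [ 0.003 -0.003 -0.015  0.002  0.004 -0.   ]
tip pred [331.84275544 270.69828974] hole [331.74719985 272.77186211]
tip pred [337.03846163 183.29787563] hole [336.9001609 184.1071857]
```

View pics/a4.png

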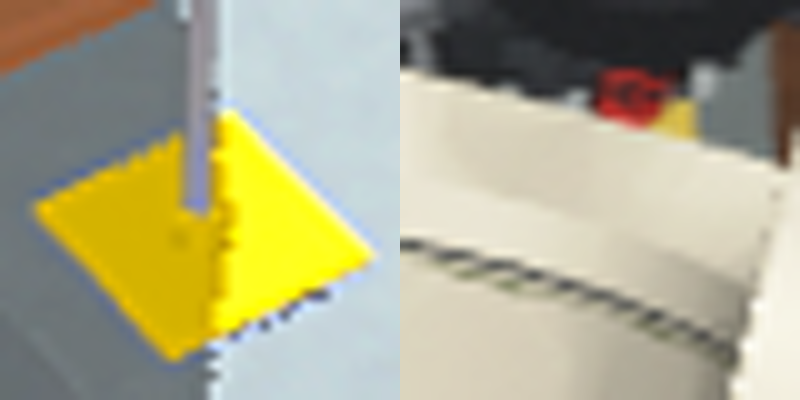

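Close view: the rod tip is at scene pixel (331.4,270.8) and the plate centre at (331.8,272.7), so the tip is within about 1 mm sideways. I nudge it and go down carefully.

Emit:
step_arm(plan=[{"offset": [0,-0.06,0.2],"rot": [0,0,0],"gripper": 1.5},{"offset": [0,-0.06,0.4],"rot": [0,0,0],"gripper": 1.5},{"offset": [0,-0.06,0.6],"rot": [0,0,0],"gripper": 1.5},{"offset": [0,-0.06,0.6],"rot": [0,0,0],"gripper": 1.5}])

```text
time_s: 6.55
eef_pos: [696.0, -43.1, 325.4]
ee_rot: [-0.0, 0.99, 0.142, -0.0]
force: [-0.1, -0.5, -0.0]
grip_width: 0.244
grip_force: 58.8
```

Emit:
step_arm(plan=[{"offset": [0,0,0.1],"rot": [0,0,0],"gripper": 1.5},{"offset": [0,0,0.2],"rot": [0,0,0],"gripper": 1.5},{"offset": [0,0,0.2],"rot": [0,0,0],"gripper": 1.5}])

```text
time_s: 6.85
eef_pos: [696.0, -43.1, 323.7]
ee_rot: [-0.0, 0.99, 0.142, -0.0]
force: [0.3, 0.8, -1.4]
grip_width: 0.242
grip_force: 58.8
```

Emit:
step_arm(plan=[{"offset": [0,0,0.1],"rot": [0,0,0],"gripper": 1.5},{"offset": [0,0,0.2],"rot": [0,0,0],"gripper": 1.5},{"offset": [0,0,0.2],"rot": [0,0,0],"gripper": 1.5}])

```text
time_s: 7.15
eef_pos: [696.0, -43.1, 321.7]
ee_rot: [-0.0, 0.99, 0.142, -0.0]
force: [-0.2, 1.0, -0.3]
grip_width: 0.243
grip_force: 58.8
```

Emit:
step_arm(plan=[{"offset": [0,0,0.1],"rot": [0,0,0],"gripper": 1.5},{"offset": [0,0,0.2],"rot": [0,0,0],"gripper": 1.5},{"offset": [0,0,0.3],"rot": [0,0,0],"gripper": 1.5},{"offset": [0,0,0.3],"rot": [0,0,0],"gripper": 1.5}])

```text
time_s: 7.55
eef_pos: [696.0, -43.1, 318.7]
ee_rot: [-0.0, 0.99, 0.143, -0.0]
force: [-0.2, -1.1, -0.8]
grip_width: 0.242
grip_force: 58.8
```

The tip is in the hole. I now feel for the pad, at most 6 mm per turn.

Emit:
step_arm(plan=[{"offset": [0,0,0.3],"rot": [0,0,0],"gripper": 1.5},{"offset": [0,0,0.6],"rot": [0,0,0],"gripper": 1.5},{"offset": [0,0,0.8],"rot": [0,0,0],"gripper": 1.5},{"offset": [0,0,1.0],"rot": [0,0,0],"gripper": 1.5},{"offset": [0,0,1.0],"rot": [0,0,0],"gripper": 1.5}])

```text
time_s: 8.05
eef_pos: [696.0, -43.1, 308.5]
ee_rot: [-0.0, 0.99, 0.142, -0.0]
force: [-0.0, -0.8, -1.3]
grip_width: 0.242
grip_force: 58.8
```

Emit:
step_arm(plan=[{"offset": [0,0,0.1],"rot": [0,0,0],"gripper": 1.5},{"offset": [0,0,0.2],"rot": [0,0,0],"gripper": 1.5},{"offset": [0,0,0.2],"rot": [0,0,0],"gripper": 1.5}])

```text
time_s: 8.35
eef_pos: [696.0, -43.1, 306.8]
ee_rot: [-0.0, 0.99, 0.142, -0.0]
force: [0.2, 0.3, -0.0]
grip_width: 0.247
grip_force: 58.8
```

Emit:
step_arm(plan=[{"offset": [0,0,0.1],"rot": [0,0,0],"gripper": 1.5},{"offset": [0,0,0.2],"rot": [0,0,0],"gripper": 1.5},{"offset": [0,0,0.2],"rot": [0,0,0],"gripper": 1.5}])

```text
time_s: 8.65
eef_pos: [696.0, -43.0, 304.7]
ee_rot: [-0.0, 0.99, 0.143, -0.0]
force: [-0.4, 0.5, -0.5]
grip_width: 0.24
grip_force: 58.8
```

Emit:
step_arm(plan=[{"offset": [0,0,0.1],"rot": [0,0,0],"gripper": 1.5},{"offset": [0,0,0.2],"rot": [0,0,0],"gripper": 1.5},{"offset": [0,0,0.2],"rot": [0,0,0],"gripper": 1.5}])

```text
time_s: 8.95
eef_pos: [696.0, -43.1, 302.7]
ee_rot: [-0.0, 0.99, 0.142, -0.0]
force: [-0.5, -0.0, -0.6]
grip_width: 0.241
grip_force: 58.8
```

Emit:
step_arm(plan=[{"offset": [0,0,0.1],"rot": [0,0,0],"gripper": 1.5},{"offset": [0,0,0.2],"rot": [0,0,0],"gripper": 1.5},{"offset": [0,0,0.2],"rot": [0,0,0],"gripper": 1.5}])

```text
time_s: 9.25
eef_pos: [696.0, -43.0, 301.2]
ee_rot: [0.0, 0.99, 0.142, 0.0]
force: [-0.4, -0.6, 1.5]
grip_width: 0.241
grip_force: 58.8
```

Emit:
step_arm(plan=[{"offset": [0,0,0.1],"rot": [0,0,0],"gripper": 1.5},{"offset": [0,0,0.2],"rot": [0,0,0],"gripper": 1.5},{"offset": [0,0,0.2],"rot": [0,0,0],"gripper": 1.5}])

```text
time_s: 9.55
eef_pos: [696.1, -43.0, 299.6]
ee_rot: [0.0, 0.99, 0.143, 0.001]
force: [-0.3, 0.7, 5.5]
grip_width: 0.245
grip_force: 58.8
```

Emit:
step_arm(plan=[{"offset": [0,0,0.1],"rot": [0,0,0],"gripper": 1.5},{"offset": [0,0,0.2],"rot": [0,0,0],"gripper": 1.5},{"offset": [0,0,0.2],"rot": [0,0,0],"gripper": 1.5}])

```text
time_s: 9.85
eef_pos: [696.0, -43.1, 297.4]
ee_rot: [0.0, 0.99, 0.143, 0.0]
force: [-0.4, 0.3, 4.5]
grip_width: 0.244
grip_force: 58.9
```

Contact was near TCP z = 301.7 and the force peaked and is now easing. I continue in 1 mm steps.

Emit:
step_arm(plan=[{"offset": [0,0,0.05],"rot": [0,0,0],"gripper": 1.5},{"offset": [0,0,0.1],"rot": [0,0,0],"gripper": 1.5},{"offset": [0,0,0.1],"rot": [0,0,0],"gripper": 1.5}])

```text
time_s: 10.15
eef_pos: [696.0, -43.1, 295.2]
ee_rot: [-0.0, 0.99, 0.142, -0.001]
force: [0.3, -0.7, -1.2]
grip_width: 0.242
grip_force: 58.7
```

Emit:
step_arm(plan=[{"offset": [0,0,0.05],"rot": [0,0,0],"gripper": 1.5},{"offset": [0,0,0.1],"rot": [0,0,0],"gripper": 1.5},{"offset": [0,0,0.1],"rot": [0,0,0],"gripper": 1.5}])

```text
time_s: 10.45
eef_pos: [696.0, -43.1, 294.4]
ee_rot: [-0.0, 0.99, 0.142, -0.0]
force: [-0.3, -0.6, -0.9]
grip_width: 0.245
grip_force: 58.8
```

It clicked: the force fell from about 5 N to zero at TCP z ≈ 295. I withdraw straight up.

Emit:
step_arm(plan=[{"offset": [0,0,-0.6],"rot": [0,0,0],"gripper": 1.5},{"offset": [0,0,-1.6],"rot": [0,0,0],"gripper": 1.5},{"offset": [0,0,-3],"rot": [0,0,0],"gripper": 1.5},{"offset": [0,0,-4.5],"rot": [0,0,0],"gripper": 1.5},{"offset": [0,0,-5.2],"rot": [0,0,0],"gripper": 1.5},{"offset": [0,0,-5.2],"rot": [0,0,0],"gripper": 1.5}])

```text
time_s: 11.05
eef_pos: [696.1, -43.1, 348.4]
ee_rot: [0.0, 0.99, 0.142, 0.001]
force: [-0.5, 0.7, -0.8]
grip_width: 0.241
grip_force: 58.7
```

```bash
python3 -c "
from h import *
s=sense();print(s['eef_pos'],s['force'])
goal([464.5,-283.6,346],-73.5)"
```

```text
[696.14189208 -43.10178841 348.44728112] [-0.47003856  0.68307065 -0.7525144 ]
offset [-29.01  16.54   0.2 ] rot [ 0.1 -0.1 -0.1]
```

Emit:
step_arm(plan=[{"offset": [-4.3,2.5,0],"rot": [0,0,0],"gripper": 1.5},{"offset": [-8.6,4.9,0],"rot": [0,0,0],"gripper": 1.5},{"offset": [-13,7.4,0],"rot": [0,0,0],"gripper": 1.5},{"offset": [-17.3,9.9,0],"rot": [0,0,0],"gripper": 1.5},{"offset": [-21.5,12.3,0],"rot": [0,0,0],"gripper": 1.5},{"offset": [-25.5,14.5,0],"rot": [0,0,0],"gripper": 1.5},{"offset": [-28,16,0],"rot": [0,0,0],"gripper": 1.5},{"offset": [-29,16.5,0],"rot": [0,0,0],"gripper": 1.5},{"offset": [-29,16.5,0],"rot": [0,0,0],"gripper": 1.5},{"offset": [-29,16.5,0],"rot": [0,0,0],"gripper": 1.5}])

```text
time_s: 12.05
eef_pos: [465.0, -282.5, 346.7]
ee_rot: [-0.0, 0.99, 0.143, 0.0]
force: [-0.2, 0.3, -0.9]
grip_width: 0.246
grip_force: 58.8
```

```bash
python3 -c "
from h import *
c=cam('scene'); c=cam('scene')
s=sense();print(s['eef_pos'],s['force'],s['dq'].round(3))
goal([464.5,-283.6,270],-73.5)"
```

```text
[ 465.1789777  -282.18523786  346.71050298] [-0.42397323 -0.17879545 -0.74142496] [-0.001 -0.001 -0.001 -0.002 -0.001 -0.004]
offset [-0.11  0.12  7.67] rot [-0. -0. -0.]
```

Emit:
step_arm(plan=[{"offset": [-0.11,0.12,2.5],"rot": [0,0,0],"gripper": 1.5},{"offset": [-0.11,0.12,5],"rot": [0,0,0],"gripper": 1.5},{"offset": [-0.11,0.12,7],"rot": [0,0,0],"gripper": 1.5},{"offset": [-0.11,0.12,8],"rot": [0,0,0],"gripper": 1.5},{"offset": [-0.11,0.12,8],"rot": [0,0,0],"gripper": 1.5},{"offset": [-0.11,0.12,8],"rot": [0,0,0],"gripper": 1.5}])

```text
time_s: 12.75
eef_pos: [464.1, -284.5, 267.8]
ee_rot: [0.0, 0.99, 0.143, 0.0]
force: [-1.0, 0.1, -0.1]
grip_width: 0.24
grip_force: 58.8
```

```bash
python3 -c "
from h import *
c=cam('scene')
s=sense();print(s['eef_pos'],s['force'])
print(proj(c,s['eef_pos']-[0,0,169.3]),proj(c,[464.5,-283.6,92]))
goal([464.5,-283.6,260],-73.5)
cv2.imwrite('pics/a5.png',cv2.resize(c['color'][225:285,140:220],(800,600),interpolation=cv2.INTER_CUBIC)[...,::-1])"
```

```text
[ 464.09570257 -284.67493085  268.00696034] [ 0.90877619  0.43479598 -0.01008969]
[169.75233276 264.58789747] [171.04146587 266.8225446 ]
offset [ 0.07 -0.09  0.8 ] rot [ 0.1 -0.1 -0.1]
```

View pics/a5.png

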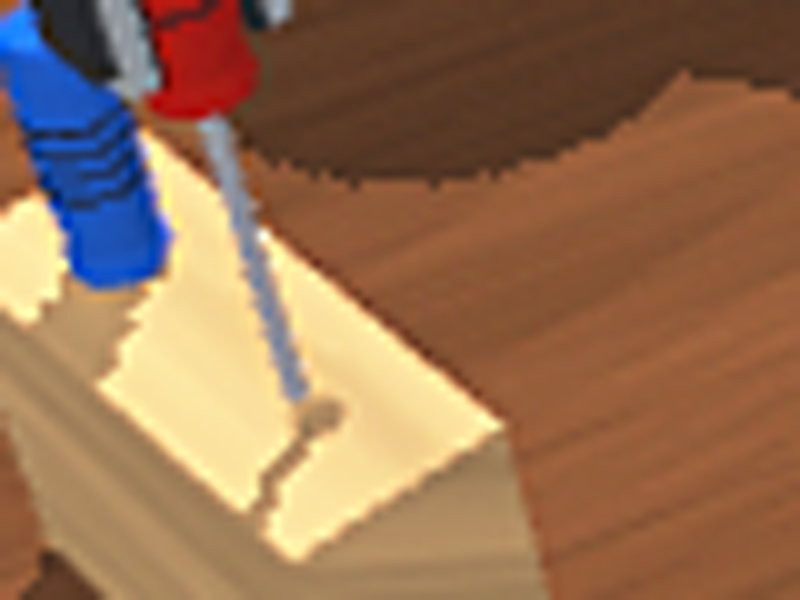

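The tip (scene px ≈169.2,264.3) sits about 3 to 4 mm short of the block hole (≈171.5,265.8). I correct and measure again.

Emit:
step_arm(plan=[{"offset": [0.16,-0.29,0.2],"rot": [0,0,0],"gripper": 1.5},{"offset": [0.16,-0.29,0.4],"rot": [0,0,0],"gripper": 1.5},{"offset": [0.16,-0.29,0.4],"rot": [0,0,0],"gripper": 1.5},{"offset": [0.16,-0.29,0.4],"rot": [0,0,0],"gripper": 1.5}])

```text
time_s: 13.2
eef_pos: [464.3, -281.4, 263.0]
ee_rot: [0.0, 0.99, 0.142, 0.0]
force: [0.2, 0.3, -0.6]
grip_width: 0.242
grip_force: 58.8
```

```bash
python3 -c "
from h import *
c=cam('scene')
s=sense();print(s['eef_pos'],s['force'])
print(proj(c,s['eef_pos']-[0,0,169.3]),proj(c,s['eef_pos']-[0,0,169.3-60]))
I=c['color'].astype(int)
# steel: bluish-grey pixels
m=(abs(I[...,0]-I[...,2])<45)&(I[...,2]>=I[...,0]-5)
for v in range(240,270): u=[x for x in range(150,185) if m[v,x]]; print(v,u)
cv2.imwrite('pics/a6.png',cv2.resize(c['color'][240:285,145:205],(800,600),interpolation=cv2.INTER_NEAREST)[...,::-1])"
```

```text
[ 464.35031488 -281.46294078  262.99851709] [-0.2560053   0.16023373 -0.1901332 ]
[171.86627775 265.81176623] [165.31018555 244.33516585]
240 [154, 163, 164]
241 [163, 164, 165]
242 [164, 165]
243 [164, 165]
244 [164, 165]
245 [155, 165, 166]
246 [156, 165, 166]
247 [165, 166]
248 [166, 167]
249 [166, 167]
250 [166, 167]
251 [167]
252 [155, 167]
253 [152, 153, 167, 168]
254 [167, 168]
255 [168]
256 [168, 169]
257 [168, 169]
258 [169]
259 [169, 170]
260 [169, 170]
261 [170]
262 [170, 171]
263 [170, 171]
264 [171]
265 [171, 172]
266 []
267 []
268 []
269 []
```

View pics/a6.png

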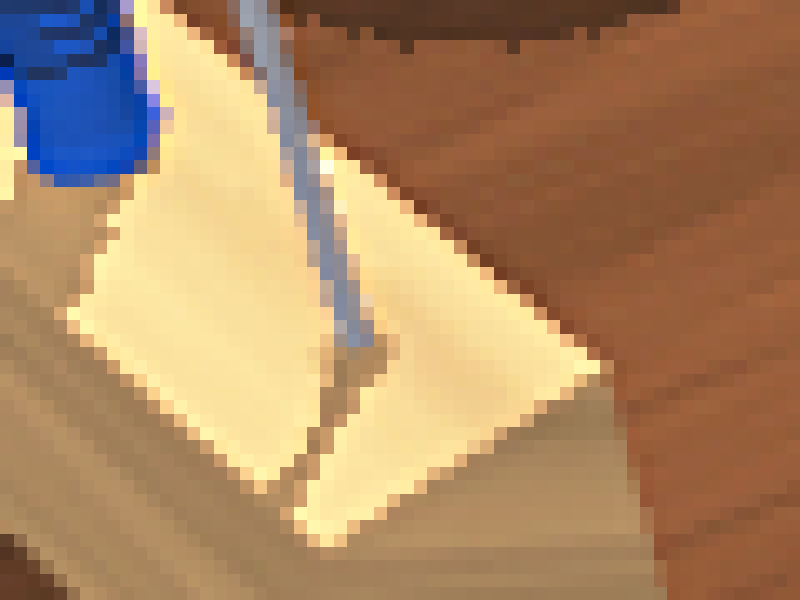

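Emit:
step_arm(plan=[{"offset": [0,0.02,0.1],"rot": [0,0,0],"gripper": 1.5},{"offset": [0,0.02,0.2],"rot": [0,0,0],"gripper": 1.5},{"offset": [0,0.02,0.3],"rot": [0,0,0],"gripper": 1.5},{"offset": [0,0.02,0.3],"rot": [0,0,0],"gripper": 1.5}])

```text
time_s: 13.65
eef_pos: [464.3, -281.6, 259.7]
ee_rot: [-0.0, 0.99, 0.142, -0.0]
force: [-0.4, 0.3, 0.7]
grip_width: 0.238
grip_force: 58.8
```

Emit:
step_arm(plan=[{"offset": [0,0,0.1],"rot": [0,0,0],"gripper": 1.5},{"offset": [0,0,0.2],"rot": [0,0,0],"gripper": 1.5},{"offset": [0,0,0.2],"rot": [0,0,0],"gripper": 1.5}])

```text
time_s: 13.95
eef_pos: [464.3, -281.6, 257.7]
ee_rot: [-0.0, 0.99, 0.142, -0.0]
force: [-0.4, -0.1, -0.9]
grip_width: 0.243
grip_force: 58.8
```

It entered freely. I carry on down.

Emit:
step_arm(plan=[{"offset": [0,0,0.5],"rot": [0,0,0],"gripper": 1.5},{"offset": [0,0,1.2],"rot": [0,0,0],"gripper": 1.5},{"offset": [0,0,2],"rot": [0,0,0],"gripper": 1.5},{"offset": [0,0,2],"rot": [0,0,0],"gripper": 1.5}])

```text
time_s: 14.35
eef_pos: [464.1, -281.4, 236.4]
ee_rot: [-0.001, 0.99, 0.142, -0.001]
force: [-0.1, -0.0, -1.7]
grip_width: 0.242
grip_force: 58.6
```

Emit:
step_arm(plan=[{"offset": [0,0,1],"rot": [0,0,0],"gripper": 1.5},{"offset": [0,0,2],"rot": [0,0,0],"gripper": 1.5},{"offset": [0,0,3],"rot": [0,0,0],"gripper": 1.5},{"offset": [0,0,3],"rot": [0,0,0],"gripper": 1.5}])

```text
time_s: 14.75
eef_pos: [464.0, -281.4, 206.2]
ee_rot: [-0.001, 0.99, 0.142, -0.001]
force: [0.2, -0.4, -0.5]
grip_width: 0.238
grip_force: 58.8
```

Emit:
step_arm(plan=[{"offset": [0,0,1],"rot": [0,0,0],"gripper": 1.5},{"offset": [0,0,1.8],"rot": [0,0,0],"gripper": 1.5},{"offset": [0,0,2.5],"rot": [0,0,0],"gripper": 1.5},{"offset": [0,0,2.5],"rot": [0,0,0],"gripper": 1.5}])

```text
time_s: 15.15
eef_pos: [464.1, -281.3, 181.8]
ee_rot: [-0.001, 0.99, 0.142, -0.001]
force: [-0.6, -0.6, -0.6]
grip_width: 0.243
grip_force: 58.8
```

Emit:
step_arm(plan=[{"offset": [0,0,0.2],"rot": [0,0,0],"gripper": 1.5},{"offset": [0,0,0.4],"rot": [0,0,0],"gripper": 1.5},{"offset": [0,0,0.4],"rot": [0,0,0],"gripper": 1.5}])

```text
time_s: 15.45
eef_pos: [464.4, -281.6, 178.8]
ee_rot: [-0.0, 0.99, 0.142, -0.0]
force: [-0.5, 0.0, -1.0]
grip_width: 0.244
grip_force: 58.8
```

Emit:
step_arm(plan=[{"offset": [0,0,0.1],"rot": [0,0,0],"gripper": 1.5},{"offset": [0,0,0.2],"rot": [0,0,0],"gripper": 1.5},{"offset": [0,0,0.2],"rot": [0,0,0],"gripper": 1.5}])

```text
time_s: 15.75
eef_pos: [464.4, -281.6, 176.8]
ee_rot: [-0.0, 0.99, 0.142, -0.0]
force: [-0.4, 0.3, -0.4]
grip_width: 0.24
grip_force: 58.8
```

Emit:
step_arm(plan=[{"offset": [0,0,0.05],"rot": [0,0,0],"gripper": 1.5},{"offset": [0,0,0.1],"rot": [0,0,0],"gripper": 1.5},{"offset": [0,0,0.1],"rot": [0,0,0],"gripper": 1.5}])

```text
time_s: 16.05
eef_pos: [464.4, -281.6, 176.3]
ee_rot: [0.0, 0.99, 0.143, 0.0]
force: [-2.1, 0.9, 5.3]
grip_width: 0.243
grip_force: 59.3
```

Emit:
step_arm(plan=[{"offset": [0,0,0.05],"rot": [0,0,0],"gripper": 1.5},{"offset": [0,0,0.05],"rot": [0,0,0],"gripper": 1.5}])

```text
time_s: 16.25
eef_pos: [464.5, -281.6, 176.3]
ee_rot: [0.0, 0.99, 0.143, 0.0]
force: [-2.6, 2.9, 8.6]
grip_width: 0.244
grip_force: 59.9
```

Seated, with force rising at the same height as at the start. I release and lift.

Emit:
step_arm(plan=[{"offset": [0,0,0],"rot": [0,0,0],"gripper": 8.54},{"offset": [0,0,0],"rot": [0,0,0],"gripper": 8.54},{"offset": [0,0,0],"rot": [0,0,0],"gripper": 8.54},{"offset": [0,0,0],"rot": [0,0,0],"gripper": 8.54},{"offset": [0,0,0],"rot": [0,0,0],"gripper": 8.54},{"offset": [0,0,0],"rot": [0,0,0],"gripper": 8.54},{"offset": [0,0,0],"rot": [0,0,0],"gripper": 8.54},{"offset": [0,0,0],"rot": [0,0,0],"gripper": 8.54}])

```text
time_s: 17.05
eef_pos: [464.4, -281.6, 175.4]
ee_rot: [-0.0, 0.99, 0.142, -0.0]
force: [0.3, 0.9, -0.2]
grip_width: 0.999
grip_force: 0.0
```

Emit:
step_arm(plan=[{"offset": [0,0,-2],"rot": [0,0,0],"gripper": 8.54},{"offset": [0,0,-5],"rot": [0,0,0],"gripper": 8.54},{"offset": [0,0,-9],"rot": [0,0,0],"gripper": 8.54},{"offset": [0,0,-12],"rot": [0,0,0],"gripper": 8.54},{"offset": [0,0,-12],"rot": [0,0,0],"gripper": 8.54},{"offset": [0,0,-12],"rot": [0,0,0],"gripper": 8.54}])

```text
time_s: 17.65
eef_pos: [464.3, -281.5, 295.3]
ee_rot: [0.0, 0.99, 0.142, 0.0]
force: [-0.5, -0.1, -0.9]
grip_width: 0.999
grip_force: 0.0
```

```bash
python3 -c "
from h import *
s=sense();print(s['eef_pos'],s['force'],s['joints'])
c=cam('scene');m=masks(c);b,ce,st=blob(m['red'],c,(150,230,190,280));print(ce,st)
b,ce,st=blob(m['blue'],c,(130,215,165,255));print(ce,st)
d=cam('top');P=cloud(d)
k=masks(d)['dark'];Q=P[k&(P[...,2]>119)&(P[...,2]<136)&(P[...,0]>560)&(P[...,0]<640)&(abs(P[...,1]-110)<60)]
print(len(Q),np.histogram(Q[:,0],range(564,640,4)))
B=Q[Q[:,0]<602];print(B[:,1].min(),B[:,1].max(),np.polyfit(B[:,1],B[:,0],1),B.mean(0))
I=d['color'][200:240,235:325];cv2.imwrite('pics/a7.png',cv2.resize(I,(800,356),interpolation=cv2.INTER_CUBIC)[...,::-1])"
```

```text
[ 464.31434858 -281.5265015   295.29796258] [-0.48758442 -0.14530449 -0.91637762] [-7.60907404e-01  3.58890892e-01  1.45687061e+00 -1.75089804e-05
  1.32548060e+00  5.23983984e-01]
[167.70357143 254.41785714] [160 240  17  30 280]
[147.72992701 238.51094891] [140 225  17  29 274]
146 (array([ 0,  0,  0,  0,  9, 32, 50, 16,  6,  3,  7,  7,  5,  3,  8,  0,  0,
        0]), array([564, 568, 572, 576, 580, 584, 588, 592, 596, 600, 604, 608, 612,
       616, 620, 624, 628, 632, 636]))
63.17456407688629 152.29222635582173 [1.77107409e-02 5.87146025e+02] [589.12724951 111.86568403 130.12684159]
```

View pics/a7.png

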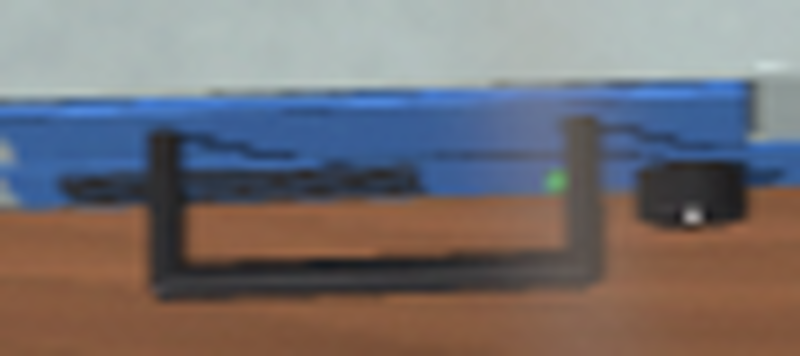

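The rod is back, with its outline in the same pixels as at the start (167.7,254.4). The handle bar spans top pixels (252,231) to (302,230) and its middle is at about (277,230).

```bash
python3 -c "
from h import *
d=cam('top')
h=ray(d,276.9,230.3,126);print(h,ray(d,252.5,230.6,126),ray(d,302,229.5,126)); goal([h[0],h[1],280],3.2)"
```

```text
[589.47111899  93.67363559 126.        ] [587.37527269 150.67305033 126.        ] [592.79404215  35.08278099 126.        ]
offset [ 22.6  -32.45   1.45] rot [ -0.2  -0.  -76.8]
```

Emit:
step_arm(plan=[{"offset": [22.6,-32.5,0],"rot": [0,0,-76.8],"gripper": 3},{"offset": [22.6,-32.5,0],"rot": [0,0,-76.8],"gripper": 3},{"offset": [22.6,-32.5,0],"rot": [0,0,-76.8],"gripper": 3},{"offset": [22.6,-32.5,0],"rot": [0,0,-76.8],"gripper": 3},{"offset": [22.6,-32.5,0],"rot": [0,0,-76.8],"gripper": 3},{"offset": [22.6,-32.5,0],"rot": [0,0,-76.8],"gripper": 3},{"offset": [22.6,-32.5,0],"rot": [0,0,-76.8],"gripper": 3},{"offset": [22.6,-32.5,0],"rot": [0,0,-76.8],"gripper": 3},{"offset": [22.6,-32.5,0],"rot": [0,0,-76.8],"gripper": 3},{"offset": [22.6,-32.5,0],"rot": [0,0,-76.8],"gripper": 3},{"offset": [22.6,-32.5,0],"rot": [0,0,-76.8],"gripper": 3},{"offset": [22.6,-32.5,0],"rot": [0,0,-76.8],"gripper": 3}])

```text
time_s: 19.0
eef_pos: [589.5, 93.0, 295.1]
ee_rot: [-0.0, 0.689, 0.725, -0.0]
force: [-1.1, -0.6, 0.4]
grip_width: 0.347
grip_force: 0.0
```

```bash
python3 -c "
from h import *
c=cam('scene');cam('scene')
s=sense();print(s['eef_pos'],s['force'],s['dq'].round(3),s['grip_width']*85.4)
goal([589.5,93.7,181],3.2)
p,M=T()
print(proj(c,p+M@[0,0,73.]),proj(c,[589.5,93.7,126]))
cv2.imwrite('pics/a8.png',cv2.resize(c['color'][150:270,300:460],(800,600),interpolation=cv2.INTER_CUBIC)[...,::-1])"
```

```text
[589.49675851  93.14981328 295.40969159] [-0.36456397 -0.24448593  0.04377341] [ 0.003 -0.    -0.001  0.     0.002 -0.008] 29.929138658260072
offset [ 0.06  0.   11.44] rot [-0.   0.  -0.2]
[363.26938923 190.28673555] [360.62924798 227.04591498]
```

View pics/a8.png

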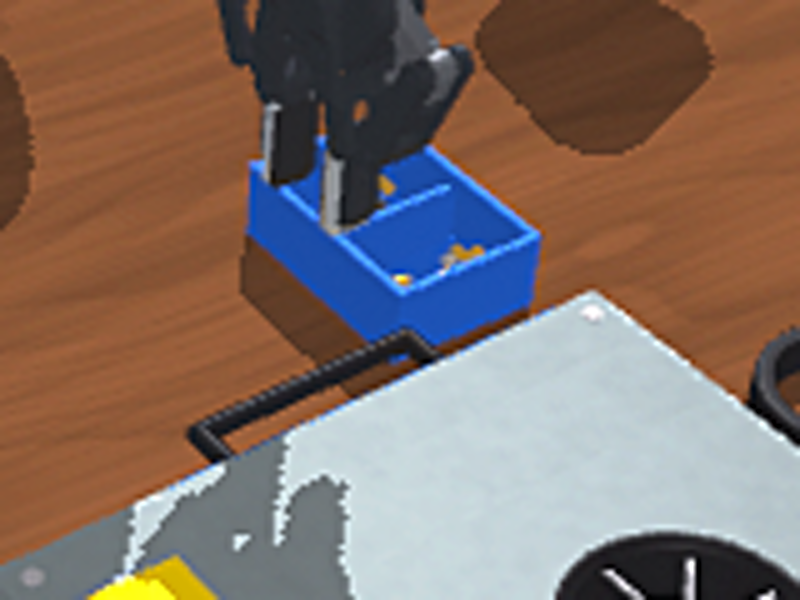

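The gripper straddles the bar from above, with fingertips at scene px ≈ (363,190) and the bar middle at (361,227). I lower it to the bar and grip.

Emit:
step_arm(plan=[{"offset": [0.05,0,3],"rot": [0,0,0],"gripper": 3},{"offset": [0.05,0,5.5],"rot": [0,0,0],"gripper": 3},{"offset": [0.05,0,6],"rot": [0,0,0],"gripper": 3},{"offset": [0.05,0,7],"rot": [0,0,0],"gripper": 3},{"offset": [0.05,0,8],"rot": [0,0,0],"gripper": 3},{"offset": [0.05,0,8],"rot": [0,0,0],"gripper": 3}])

```text
time_s: 19.7
eef_pos: [589.3, 94.3, 214.6]
ee_rot: [-0.0, 0.687, 0.726, -0.0]
force: [-0.1, -0.3, 0.0]
grip_width: 0.351
grip_force: 0.0
```

Emit:
step_arm(plan=[{"offset": [0,0,1],"rot": [0,0,0],"gripper": 3},{"offset": [0,0,2],"rot": [0,0,0],"gripper": 3},{"offset": [0,0,3],"rot": [0,0,0],"gripper": 3},{"offset": [0,0,3.4],"rot": [0,0,0],"gripper": 3},{"offset": [0,0,3.4],"rot": [0,0,0],"gripper": 3}])

```text
time_s: 20.2
eef_pos: [589.3, 94.5, 181.2]
ee_rot: [-0.0, 0.687, 0.727, -0.0]
force: [-2.5, -0.3, 2.6]
grip_width: 0.354
grip_force: 0.1
```

Emit:
step_arm(plan=[{"offset": [0,0,0],"rot": [0,0,0],"gripper": 0.5},{"offset": [0,0,0],"rot": [0,0,0],"gripper": 0.5},{"offset": [0,0,0],"rot": [0,0,0],"gripper": 0.5},{"offset": [0,0,0],"rot": [0,0,0],"gripper": 0.5},{"offset": [0,0,0],"rot": [0,0,0],"gripper": 0.5},{"offset": [0,0,0],"rot": [0,0,0],"gripper": 0.5}], squeeze=25)

```text
time_s: 20.8
eef_pos: [589.3, 94.5, 181.3]
ee_rot: [-0.0, 0.687, 0.726, -0.0]
force: [-3.7, -0.9, 2.0]
grip_width: 0.104
grip_force: 24.5
```

```bash
python3 -c "
from h import *
d=cam('top')
print('bin corner',ray(d,225,278,45));s=sense();print(s['eef_pos'],s['force'],s['grip_width']*85.4); goal([589.5-119.8,93.7-6.7,181],3.2)"
```

```text
bin corner [482.94359984 222.13543125  45.        ]
[589.29394659  94.43897856 181.25146373] [-4.25393096 -0.42433447  3.20818993] 8.996231001837277
offset [ -0.08 -11.98   0.04] rot [-0. -0. -0.]
```

Emit:
step_arm(plan=[{"offset": [0,-0.5,0],"rot": [0,0,0],"gripper": 0.5},{"offset": [0,-1.5,0],"rot": [0,0,0],"gripper": 0.5},{"offset": [0,-3,0],"rot": [0,0,0],"gripper": 0.5},{"offset": [0,-4,0],"rot": [0,0,0],"gripper": 0.5},{"offset": [0,-4,0],"rot": [0,0,0],"gripper": 0.5}])

```text
time_s: 21.35
eef_pos: [548.7, 92.2, 181.3]
ee_rot: [-0.0, 0.687, 0.726, -0.0]
force: [-2.1, 0.8, -3.1]
grip_width: 0.102
grip_force: 24.8
```

Emit:
step_arm(plan=[{"offset": [0,-1.5,0],"rot": [0,0,0],"gripper": 0.5},{"offset": [0,-3,0],"rot": [0,0,0],"gripper": 0.5},{"offset": [0,-4.5,0],"rot": [0,0,0],"gripper": 0.5},{"offset": [0,-6,0],"rot": [0,0,0],"gripper": 0.5},{"offset": [0,-7,0],"rot": [0,0,0],"gripper": 0.5},{"offset": [0,-7.5,0],"rot": [0,0,0],"gripper": 0.5},{"offset": [0,-7.5,0],"rot": [0,0,0],"gripper": 0.5}])

```text
time_s: 22.05
eef_pos: [474.3, 88.0, 181.3]
ee_rot: [-0.0, 0.687, 0.726, -0.0]
force: [-1.6, 0.8, -2.1]
grip_width: 0.105
grip_force: 25.4
```

Emit:
step_arm(plan=[{"offset": [0,-0.2,0],"rot": [0,0,0],"gripper": 0.5},{"offset": [0,-0.4,0],"rot": [0,0,0],"gripper": 0.5},{"offset": [0,-0.4,0],"rot": [0,0,0],"gripper": 0.5}])

```text
time_s: 22.35
eef_pos: [470.7, 87.9, 181.3]
ee_rot: [-0.0, 0.687, 0.726, -0.0]
force: [1.4, 1.1, -4.8]
grip_width: 0.105
grip_force: 25.2
```

Emit:
step_arm(plan=[{"offset": [0,-0.1,0],"rot": [0,0,0],"gripper": 0.5},{"offset": [0,-0.15,0],"rot": [0,0,0],"gripper": 0.5},{"offset": [0,-0.15,0],"rot": [0,0,0],"gripper": 0.5}])

```text
time_s: 22.65
eef_pos: [469.3, 87.8, 181.3]
ee_rot: [0.0, 0.687, 0.726, 0.0]
force: [4.3, 0.7, -8.0]
grip_width: 0.106
grip_force: 25.0
```

Emit:
step_arm(plan=[{"offset": [0,-0.1,0],"rot": [0,0,0],"gripper": 0.5},{"offset": [0,-0.1,0],"rot": [0,0,0],"gripper": 0.5}])

```text
time_s: 22.85
eef_pos: [469.1, 87.8, 181.4]
ee_rot: [0.001, 0.687, 0.726, 0.001]
force: [8.7, 3.1, -12.3]
grip_width: 0.103
grip_force: 24.8
```

At the stop, 120 mm out with the force rising. I open and lift clear.

Emit:
step_arm(plan=[{"offset": [0,0,0],"rot": [0,0,0],"gripper": 3},{"offset": [0,0,0],"rot": [0,0,0],"gripper": 3},{"offset": [0,0,0],"rot": [0,0,0],"gripper": 3},{"offset": [0,0,0],"rot": [0,0,0],"gripper": 3},{"offset": [0,0,0],"rot": [0,0,0],"gripper": 3}])

```text
time_s: 23.35
eef_pos: [468.2, 87.7, 181.5]
ee_rot: [0.0, 0.687, 0.726, -0.0]
force: [-0.2, 0.1, 0.0]
grip_width: 0.354
grip_force: 0.0
```

Emit:
step_arm(plan=[{"offset": [0,0,-1],"rot": [0,0,0],"gripper": 3},{"offset": [0,0,-3],"rot": [0,0,0],"gripper": 3},{"offset": [0,0,-6],"rot": [0,0,0],"gripper": 3},{"offset": [0,0,-10],"rot": [0,0,0],"gripper": 3},{"offset": [0,0,-13],"rot": [0,0,0],"gripper": 3},{"offset": [0,0,-13],"rot": [0,0,0],"gripper": 3},{"offset": [0,0,-13],"rot": [0,0,0],"gripper": 3}])

```text
time_s: 24.05
eef_pos: [468.1, 87.7, 311.9]
ee_rot: [0.0, 0.687, 0.726, 0.0]
force: [0.7, -0.4, -0.4]
grip_width: 0.351
grip_force: 0.0
```

```bash
python3 -c "
from h import *
c=cam('scene');s=sense();print(s['eef_pos'],s['force'],s['time_s'])
print(proj(c,[469.5,87.8,126]))
cv2.imwrite('pics/a9.png',c['color'][...,::-1])"
```

```text
[467.88743784  87.71857617 310.99182765] [-0.42563552  0.37258376 -0.30327853] 24.1
[328.67082183 197.80937139]
```

View pics/a9.png

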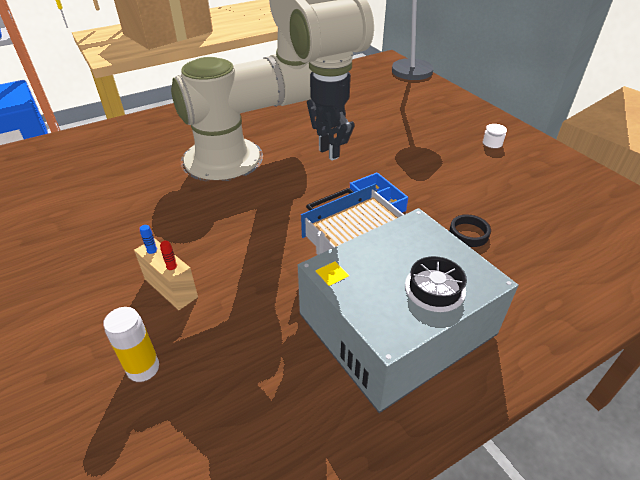

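The drawer is fully out, with its bar at about (329,198), and the rod is seated at (168,255). The bin, tape and can have not moved, and the gripper is clear.

```bash
python3 -c "
from rig import *
print(finish_job())"
```

```text
the job is handed in; nothing more can be done
None
```

The job is handed in at about 24 s: the catch clicked at a measured 5.5 N or so, the rod is seated back in its block hole, the drawer is out about 120 mm to its stop, and the other things look undisturbed in the last picture; no verdict was returned.

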